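# Swing the seed dispenser's spout over the terracotta pot and shut its lid

### The job

Get the green seed dispenser ready to sow into the terracotta pot: push its orange spout arm round with a finger until the nozzle is over the middle of the terracotta pot, and press the dispenser's white lid fully shut. Only push and press: do not pinch the spout arm, and leave all the pots and tools where they are.

Things in the scene. Friction and masses are not known exactly. Their poses are not given: they have to be found in the camera images.
- pot_terracotta_mouth (a point): orange-brown terracotta open flowerpot, 75 mm tall, 74 mm across the rim, 62 mm clear mouth; this point is the centre of its mouth, level with the rim. It stands loose on the bench on one of three places under the sweep of the spout arm
- pot_black_mouth (a point): black plastic open flowerpot, 75 mm tall, 74 mm across the rim, 62 mm clear mouth; this point is the centre of its mouth, level with the rim. It stands loose on the bench on one of three places under the sweep of the spout arm
- pot_blue_mouth (a point): blue glazed open flowerpot, 75 mm tall, 74 mm across the rim, 62 mm clear mouth; this point is the centre of its mouth, level with the rim. It stands loose on the bench on one of three places under the sweep of the spout arm
- dispenser: green plastic seed dispenser bolted to the bench: 110 mm square steel base plate, 64 mm round column, 84 mm square hopper from 132 to 187 mm above the bench. Origin: centre of the base underside, on the upright axis about which the spout arm turns. z is up; the spout arm points along its -y axis when joint spout is 0
- spout (a joint): angle (rad) of the orange spout arm about the dispenser's upright axis, 0 = along the dispenser's -y axis, growing anticlockwise seen from above; stops at -1.2 and 1.2. The arm is a level bar, 18 mm wide and 22 mm tall (104 to 126 mm above the bench), reaching 165 mm out from the axis. It needs 1 to 3 N sideways near its end and stays where it is left
- push_point (a point): point inside the spout arm where it is handy to push its side: mid-width, mid-height (115 mm above the bench), 130 mm out from the turning axis
- nozzle (a point): centre of the lower mouth of the black nozzle, 22 mm across, under the spout arm, 150 mm out from the turning axis and 88 mm above the bench; a black round cap on top of the arm marks it from above
- lid (a joint): opening angle (rad) of the white flip-top lid: 0 = shut flat on the hopper, up to 1.8; stiff hinge, stays where it is left, closes with 1 to 2 N. It starts part open, less than upright
- lid_hinge (a point): middle of the lid's hinge line, on the hopper's +y side (away from the spout), 188 mm above the bench; the hinge line runs along the dispenser's x axis. The shut lid reaches from here 91 mm along the dispenser's -y, with a small 9 mm lip beyond
- lid_edge (a point): middle of the lid's free edge, on its outer (upper) face, 91 mm from the hinge; the lid is 88 mm wide along the hinge and 6 mm thick
- trowel: small aluminium trowel with a wooden handle, 250 mm long, lying on the bench; x runs along it towards the blade tip; a bystander
- dibber: wooden T-handled dibber with a steel point, 200 mm long, lying on the bench; x runs towards the point; a bystander
Things that resemble listed ones, but are neither listed nor needed, are in the scene too. There is more than one size of the part that bears pot_terracotta_mouth; the job needs the largest.

How it is judged (in metres and radians):
At the end, for the whole second after the job is handed in: The nozzle's centre is within 20 mm, seen from above, of the centre of the terracotta pot's mouth; the lid is shut to within 0.06 rad; the arm is at rest and the terracotta pot stands upright (horizontal distance between nozzle and pot_terracotta_mouth below 0.02 m and value of joint lid below 0.06 rad and velocity of joint spout between -0.05 and 0.05 rad/s and angle between pot_terracotta_mouth's own z axis and vertical below 0.1 rad); the robot touches nothing.
It fails at once if the terracotta pot is shifted more than 12 mm, tipped or lifted (distance of pot_terracotta_mouth from where it was at the start of the episode above 0.012 m).
It fails at once if the black pot is shifted more than 12 mm, tipped or lifted (distance of pot_black_mouth from where it was at the start of the episode above 0.012 m).
It fails at once if the blue pot is shifted more than 12 mm, tipped or lifted (distance of pot_blue_mouth from where it was at the start of the episode above 0.012 m).
It fails at once if the trowel or the dibber is shifted more than 20 mm or lifted (distance of any of trowel, dibber from where it was at the start of the episode above 0.02 m).
It fails at once if the spout arm is pinched (fingers press on both its sides at once) (contact force between the fingers and spout_c3 above 1 N and contact force between the fingers and spout_c4 above 1 N).
It also fails if it takes over 54 s, if anything falls off the work surface, if the arm or the gripper's body presses on something with over 40 N, if the wrist force passes 120 N, or if a joint passes its speed limit or range.

### The arm

A 6-joint arm with a two-finger parallel gripper is mounted at the origin on the work surface. World frame = base frame: x ahead of the robot, y to its left, z up, the work surface at z = 0. Lengths are in m, angles in degrees, forces in N, time in s.
With the tool pointing down it reaches from about 0.375 to 0.9 m from the base axis. Payload 3.1 kg.
Tool frame: the origin (TCP) lies between the finger pads; the fingertips stand 11 mm ahead of it and the grasp point (between the pads) lies 8 mm behind it; z points along the fingers, y is the line along which they close (so a half turn about z gives the same grasp; the last joint's range is limited). The gripper opens to 87 mm and grips with 3 to 60 N. Pads are 19 mm wide; open, the fingers measure 117 mm over their backs; the gripper's body (75 mm by 190 mm) begins 51 mm behind the grasp point.
Start: joints at [-80.873, 30.224, 82.088, -0, 67.689, -10.227], TCP at [0.207, -0.59, 0.234] pointing down, gripper open.
Joint ranges: [-176.69, 176.69], [-43.24, 126.21], [12.49, 139.97], [-82, 262], [0, 151.66], [-163.58, 163.58]. Speed limits (degrees/s): [159.86, 159.86, 180, 180, 180, 180].

### API

Orientations are given as a 3x3 rotation matrix whose columns are the frame's x, y, z axes.
In Python, from rig import bot gives the robot as it stands.
- The arm moves only by the tool apply_moves, never from a script. Its argument "steps" is a list that holds one entry, the list of rows, each a list of 7 numbers: the shift along the tool's x, y, z in cm, then the turn, a rotation vector about the tool's x, y, z in degrees, then the gripper command: -1 is shut, 1 is fully open, values between are in proportion. In form: [[[dx, dy, dz, rx, ry, rz, jaw], ...]]. A call has 1 to 20 rows; each row is the pose to reach, as a shift and turn from the pose commanded when the call began, along the tool's axes at that moment; what a row does not reach only later rows make up. A row lasts 1/8 s, in which the tool goes at most 62.5 mm and 10.7 degrees, less where a joint would pass 70% of its speed; a pose out of reach is approached as far as the arm can. A call with a gripper value outside its range is refused whole. The fingers move at their own pace and stop on an object; the grip force is fixed at half the most. Time passes only in rows, so rows that repeat a pose let the fingers close. It gives the time, the measured TCP pose, the force, the opening and the grip force at its end, in the units of the state.
- bot.read_state(): the state, without advancing time (a new reading comes with each control period).
- bot.capture(name): name is "scene" or "top" or "wrist"; returns the picture (480x640x3 uint8, blue, green, red); there is no depth.
- bot.camera_model(name): a dict with "intrinsics" (3x3 intrinsics, pixels), "R" (3x3) and "t" (3): a world point X has camera coordinates R X + t. Camera axes: x right, y down, z forward; pixel columns grow to the right and rows downward; lengths in m; the calibration is good to about 2 mm. A picture is of the moment at which its call begins: read the wrist's pose just before it. camera_model takes no time and is no camera call; for the wrist camera it gives the pose at the moment of the call.
- bot.hand_in(): hands the job in; it is judged then, once.
The state is a dict: "time_s": time; "joint_positions": joint angles; "qvel": joint speeds; "tau": joint torques, N m; "position": TCP position; "tcp_rot": TCP orientation; "force": force on the tool from outside, world axes, zero at the start; "moment": the same for the moment, N m; "opening": opening from 0.0 (shut) to 1.0 (fully open); "grasp_force": force on a finger pad.
Only numpy, scipy, OpenCV 4.12 (cv2) and the standard library are available. Lean on these libraries where they do the work, as an engineer would, in place of code of your own. Each camera call takes 0.05 s, during which the arm holds its last target. There are 200 camera calls.

## Working session

There is one attempt and no reset: what is moved stays moved. The work goes in short steps, Python scripts to look and compute and a tool call to move; the robot and the scene stay as the last step left them, time stands still between calls to the robot, and variables do not carry over. Pictures are saved under pics/ and viewed, at most 10 in all, crops included, and the job is handed in when it is done.

Besides the shell and the picture viewer there is one more tool, called after ">>>" as name(argument=value, ...) on one line, values as JSON. apply_moves: Moves the arm, as the interface text tells. Its arguments: {"type":"object","properties":{"steps":{"type":"array","items":{"type":"array","items":{"type":"array","items":{"type":"number"}}}}},"required":["steps"]}

```bash
mkdir -p pics; python3 - <<'E'
from rig import bot
import cv2
for n in("scene","top"):
    cv2.imwrite(f"pics/{n}0.png",bot.capture(n))
    c=bot.camera_model(n);print(n,c["intrinsics"],c["R"],c["t"])
s=bot.read_state();print(s["time_s"],s["position"],s["tcp_rot"])
E
```

```text
scene [[618.32477599   0.         316.71540081]
 [  0.         618.32477599 243.93122682]
 [  0.           0.           1.        ]] [[ 0.5442773   0.83865519  0.02048655]
 [ 0.58932535 -0.36485721 -0.72081541]
 [-0.59704092  0.40439671 -0.69282425]] [-0.28602559 -0.27976066  1.80005777]
top [[510.53687576   0.         316.2851163 ]
 [  0.         510.53687576 246.29960149]
 [  0.           0.           1.        ]] [[ 0.04159221 -0.99912504 -0.00438618]
 [-0.97890379 -0.0398707  -0.20039384]
 [ 0.20004363  0.01262847 -0.9797056 ]] [-0.08580252  0.62449782  1.02180996]
0.1 [ 0.20704707 -0.58906228  0.23267135] [[ 9.43497081e-01  3.31380685e-01 -3.15814795e-04]
 [ 3.31380670e-01 -9.43495229e-01  1.89874673e-03]
 [ 3.31238238e-04 -1.89611691e-03 -9.99998148e-01]]
```

View pics/top0.png

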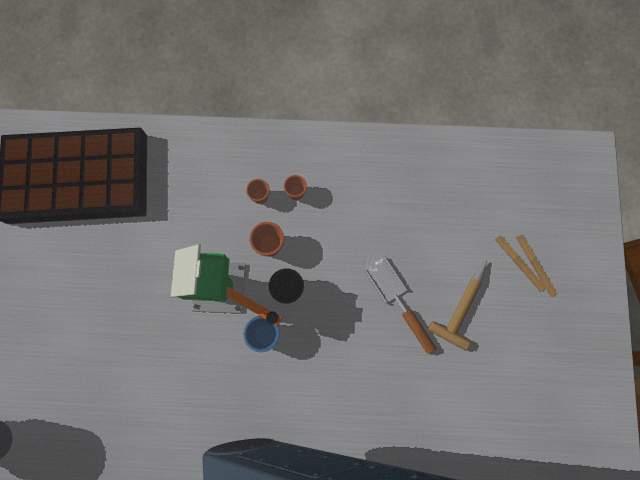

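View pics/scene0.png

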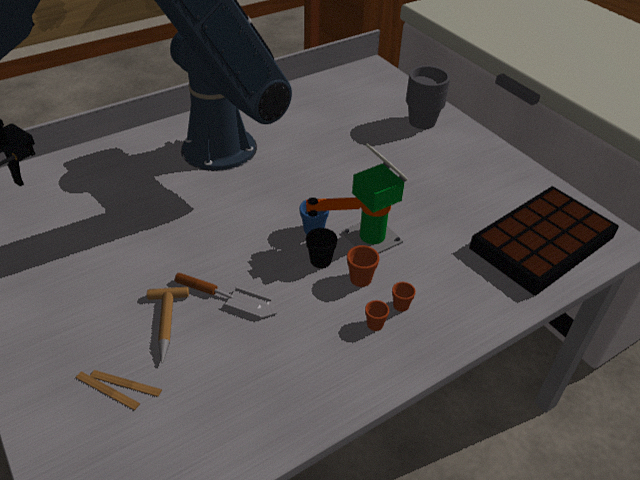

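The top view shows three terracotta pots: a large one at (267,239) and small ones at (258,190) and (295,186). The large one fits, since it's the largest and lies under the sweep of the arm. The nozzle cap is at (272,318), the black pot at (286,286), the blue pot at (261,334) and the lid at (187,272), tilted open.

```bash
cat > h.py <<'E'
import numpy as np
from rig import bot
def ray(n,uv,z):
    c=bot.camera_model(n);R=np.array(c["R"]);t=np.array(c["t"])
    o=-R.T@t;d=R.T@np.linalg.inv(c["intrinsics"])@[uv[0],uv[1],1]
    return o+d*(z-o[2])/d[2]
def proj(n,X):
    c=bot.camera_model(n);p=np.array(c["intrinsics"])@(np.array(c["R"])@X+c["t"]);return p[:2]/p[2]
E
python3 - <<'E'
from h import *
import cv2
im=cv2.imread("pics/top0.png")
cv2.imwrite("pics/crop.png",cv2.resize(im[165:365,155:355],None,fx=3,fy=3,interpolation=cv2.INTER_CUBIC))
im=cv2.imread("pics/scene0.png")
cv2.imwrite("pics/crop2.png",cv2.resize(im[130:300,280:440],None,fx=3.5,fy=3.5,interpolation=cv2.INTER_CUBIC))
for k,uv,z in [("ter",(267,239),.075),("blk",(286,286),.075),("blu",(261,334),.075),("cap",(272,318),.128),("s1",(258,190),.05),("s2",(295,186),.05)]:
    print(k,ray("top",uv,z).round(4))
E
```

```text
ter [0.6365 0.0443 0.075 ]
blk [ 0.5388 -0.0011  0.075 ]
blu [0.4389 0.0444 0.075 ]
cap [0.4689 0.0191 0.128 ]
s1 [0.7513 0.0736 0.05  ]
s2 [ 0.7638 -0.0073  0.05  ]
```

View pics/crop.png

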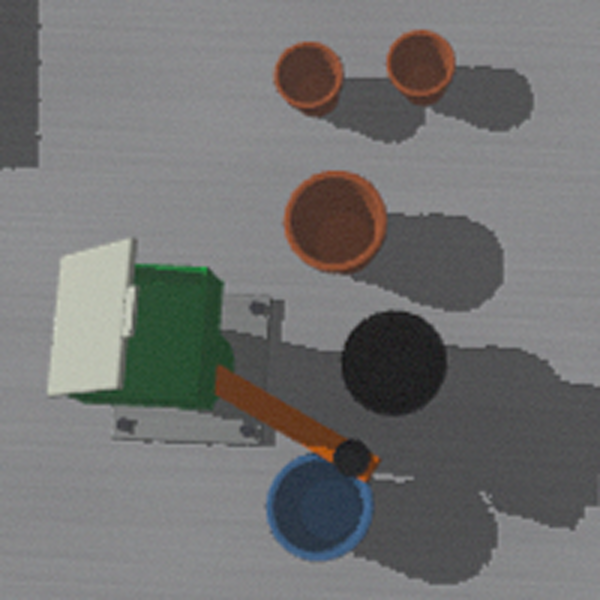

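View pics/crop2.png

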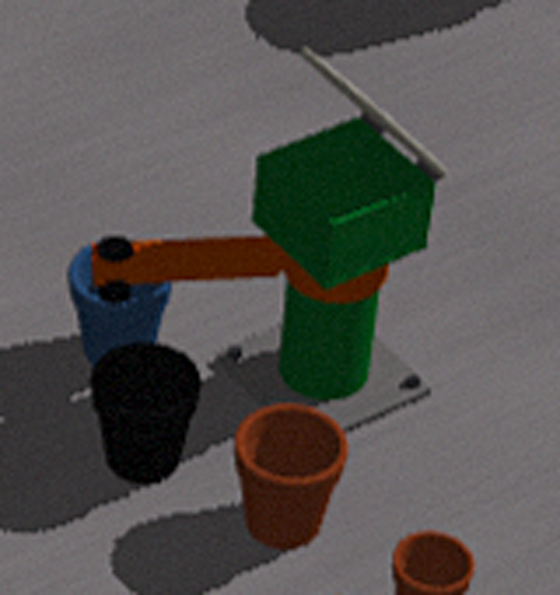

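The crops confirm the large pot. The terracotta mouth is at crop pixel (335,221), which is (267,239) in the full picture, and both small ones are clearly smaller. The lid's free edge is the right edge with the tab, crop (135,238)–(122,388). Next I'll fit the dispenser pose and lid angle.

```bash
python3 - <<'E'
from h import *
from scipy.optimize import least_squares
C=lambda a:np.array(a)/3+[155-1/3,165-1/3]
S=lambda a:np.array(a)/3.5+[280-.36,130-.36]
def W(p,l): # local->world
    c,s=np.cos(p[2]),np.sin(p[2]);return np.array([p[0]+c*l[0]-s*l[1],p[1]+s*l[0]+c*l[1],l[2]])
cm=bot.camera_model
def pts(p):
    a,b,hy,q,bo=p[3],p[4],.045,p[5],p[6]
    L=[]
    # plate bolts (image: -x lower, x upper; -y right)
    L+=[("top",C((125,426)),(-bo,bo,.008)),("top",C((250,429)),(-bo,-bo,.008)),("top",C((259,308)),(bo,-bo,.008))]
    th=a
    fy,fz=q-.091*np.cos(th),.188+.091*np.sin(th); off=np.array([np.sin(th),np.cos(th)])*.006
    L+=[("top",C((135,238)),(.044,fy,fz)),("top",C((122,388)),(-.044,fy,fz)),("top",C((60,255)),(.044,q,.188)),("top",C((50,395)),(-.044,q,.188))]
    L+=[("top",C((352,458)),(.150*np.sin(b),-.150*np.cos(b),.130)),("scene",S((115,248)),(.150*np.sin(b),-.150*np.cos(b),.130))]
    L+=[("scene",S((257,157)),(-.042,-.042,.187)),("scene",S((330,222)),(.042,-.042,.187)),("scene",S((437,180)),(.042,.042,.187))]
    L+=[("top",C((208,268)),(.042,-.042,.187))]
    return L
def res(p): return np.concatenate([proj(n,W(p,l))-uv for n,uv,l in pts(p)])
for a0 in(.5,1.2):
    r=least_squares(res,[.53,.14,0,a0,-.5,.045,.043],loss="soft_l1")
    print(r.cost,r.x.round(4));print(res(r.x).reshape(-1,2).round(1).tolist())
p=r.x
for k,uv,z in [("ter",(267,239),.075),("blk",(286,286),.075),("blu",(261,334),.075)]:
    d=ray("top",uv,z)[:2]-p[:2];ang=np.arctan2(d[1],d[0])-p[2]+np.pi/2
    print(k,np.hypot(*d),ang)
print("fe",W(p,(0,p[5]-.091*np.cos(p[3]),.188+.091*np.sin(p[3]))))
# wrist camera pos rel
c=bot.camera_model("wrist");print("wrist cam",-np.array(c["R"]).T@c["t"])
E
```

```text
3.001657969820935 [ 0.5403  0.1521  0.0018  0.8305 -0.4821  0.0501  0.0456]
[[-0.3, -0.5], [-0.3, 0.2], [-0.4, -0.8], [0.0, -0.1], [-0.0, 0.2], [0.6, 0.3], [-0.6, 0.5], [-0.0, -0.5], [-0.5, -0.8], [-0.9, -0.8], [0.3, 0.4], [-0.6, 0.1], [0.2, -1.0]]Traceback (most recent call last):
  File "<stdin>", line 22, in <module>
    return func(*args, **kwargs)
    result = trf(vector_fun.fun, vector_fun.jac, x0, f0, J0, lb, ub, ftol, xtol,
                 gtol, max_nfev, x_scale, loss_function, tr_solver,
                 tr_options.copy(), verbose, callback=callback_wrapped)
    return trf_no_bounds(
        fun, jac, x0, f0, J0, ftol, xtol, gtol, max_nfev, x_scale,
        loss_function, tr_solver, tr_options, verbose, callback=callback)
    J = jac(x)
    self._update_jac()
    ~~~~~~~~~~~~~~~~^^
    self.J = self.jac_wrapped(xp_copy(self.x), f0=self.f)
             ~~~~~~~~~~~~~~~~^^^^^^^^^^^^^^^^^^^^^^^^^^^^
    J, dct = approx_derivative(
             ~~~~~~~~~~~~~~~~~^
        self.fun,
        ^^^^^^^^^
    ...<2 lines>...
        **self.finite_diff_options,
        ^^^^^^^^^^^^^^^^
[... 210 characters left out ...]
         ^^^^^^^^^^^^^^^^^^^^^^
                             mf)
                             ^^^
    df = [f_eval - f0 for f_eval in f_evals]
                                    ^^^^^^^
    f = np.atleast_1d(self.fun(x, *self.args, **self.kwargs))
                      ~~~~~~~~^^^^^^^^^^^^^^^^^^^^^^^^^^^^^^
    return np.atleast_1d(self.fun(x))
                         ~~~~~~~~^^^
    return self.f(x, *self.args, **self.kwargs)
           ~~~~~~^^^^^^^^^^^^^^^^^^^^^^^^^^^^^^
  File "<stdin>", line 20, in res
  File "h.py", line 8, in proj
    c=bot.camera_model(n);p=np.array(c["intrinsics"])@(np.array(c["R"])@X+c["t"]);return p[:2]/p[2]
ValueError: time passes only in moves, steps and waits
```

Fit residuals are under 1 px. The dispenser axis is at (0.540, 0.152) with yaw about 0, the spout is at −0.48 rad and the lid at 0.83 rad. The terracotta pot sits 145 mm from the axis at spout angle +0.73, so the given reach checks out. I'll approach with the gripper shut, aiming for the spot above the −x side of the arm.

>>> apply_moves(steps=[[[5,-4,-3,0,0,-10,-1],[10,-8,-3,0,0,-18,-1],[15,-12,-3,0,0,-26,-1],[20,-16,-3,0,0,-34,-1],[25,-20.5,-3,0,0,-42,-1],[28.8,-23.7,-3,0,0,-48,-1],[31,-28,-3,0,0,-54,-1],[33,-32,-3,0,0,-60,-1],[35.2,-36.5,-3,0,0,-66,-1],[37.5,-41,-3,0,0,-70.7,-1],[39.5,-45.5,-3,0,0,-70.7,-1],[41.5,-49.5,-3,0,0,-70.7,-1],[43.2,-52.6,-3,0,0,-70.7,-1],[43.2,-52.6,-3,0,0,-70.7,-1],[43.2,-52.6,-3,0,0,-70.7,-1]]])

```text
time_s: 1.98
position: [0.4402, 0.0495, 0.2633]
tcp_rot: [[-0.001, 1.0, -0.001], [1.0, 0.001, -0.0], [-0.0, -0.001, -1.0]]
force: [-0.1, 0.4, 0.4]
opening: 0.007
grasp_force: 0.0
```

```bash
python3 - <<'E'
from h import *
s=bot.read_state();P=np.array(s["position"]);R=np.array(s["tcp_rot"]);print(s["time_s"],P,R.round(3).tolist(),s["opening"],s["force"])
O=np.array([.5403,.1521])
for b in [None]+list(np.linspace(-.48,.73,9)):
    if b is None: b=-.48;e=.014
    else: e=0
    off=.009+.015*np.cos(b)+.0095*abs(np.sin(b))+e
    p=O+.125*np.array([np.sin(b),-np.cos(b)])-off*np.array([np.cos(b),np.sin(b)])
    print(round(b,2),p.round(4),(R.T@(np.r_[p,.115]-P)*100).round(2))
E
```

```text
1.975 [0.4401658  0.04947405 0.26333949] [[-0.001, 1.0, -0.001], [1.0, 0.001, -0.0], [-0.0, -0.001, -1.0]] 0.0072353047136532655 [-0.05472052  0.37523817  0.44287232]
-0.48 [0.4465 0.06  ] [ 1.06  0.64 14.83]
-0.48 [0.4589 0.0536] [ 0.41  1.88 14.83]
-0.33 [0.4751 0.0423] [-0.72  3.5  14.83]
-0.18 [0.4932 0.0336] [-1.59  5.31 14.83]
-0.03 [0.5128 0.0278] [-2.17  7.27 14.83]
0.12 [0.531 0.025] [-2.46  9.09 14.83]
0.28 [0.5494 0.0247] [-2.48 10.93 14.83]
0.43 [0.5679 0.0273] [-2.23 12.78 14.83]
0.58 [0.5863 0.0328] [-1.68 14.62 14.83]
0.73 [0.6039 0.0413] [-0.84 16.38 14.82]
```

>>> apply_moves(steps=[[[0.8,0.3,4,0,0,0,-1],[0.8,0.3,8,0,0,0,-1],[0.8,0.3,12,0,0,0,-1],[0.8,0.3,14.8,0,0,0,-1],[0.8,0.3,14.8,0,0,0,-1],[0.6,1.2,14.8,0,0,0,-1],[0.4,1.9,14.8,0,0,0,-1],[-0.2,2.7,14.8,0,0,0,-1],[-0.7,3.5,14.8,0,0,0,-1],[-1.2,4.4,14.8,0,0,0,-1],[-1.6,5.3,14.8,0,0,0,-1],[-1.9,6.3,14.8,0,0,0,-1],[-2.2,7.3,14.8,0,0,0,-1],[-2.4,8.2,14.8,0,0,0,-1],[-2.5,9.1,14.8,0,0,0,-1],[-2.5,10,14.8,0,0,0,-1],[-2.5,10.9,14.8,0,0,0,-1],[-2.4,11.9,14.8,0,0,0,-1],[-2.2,12.8,14.8,0,0,0,-1],[-2.2,12.8,14.8,0,0,0,-1]]])

```text
time_s: 4.47
position: [0.5704, 0.0278, 0.1158]
tcp_rot: [[-0.001, 1.0, 0.003], [1.0, 0.001, -0.001], [-0.001, 0.003, -1.0]]
force: [0.1, -0.2, -0.5]
opening: 0.006
grasp_force: 0.0
```

```bash
python3 - <<'E'
from h import *
import cv2
s=bot.read_state();print(s["time_s"],s["position"],s["force"])
im=bot.capture("scene")
cv2.imwrite("pics/s2.png",cv2.resize(im[110:310,270:450],None,fx=3,fy=3,interpolation=cv2.INTER_CUBIC))
O=np.array([.5403,.1521])
for b in(.3,.43,.55,.73): print(b,((proj("scene",np.r_[O+.15*np.array([np.sin(b),-np.cos(b)]),.13])-[270,110])*3).round())
E
```

```text
4.475 [0.57036492 0.02776468 0.11575701] [ 0.14377378 -0.16349423 -0.48936475]
0.3 [198. 358.]
0.43 [219. 369.]
0.55 [241. 377.]
0.73 [277. 387.]
```

View pics/s2.png

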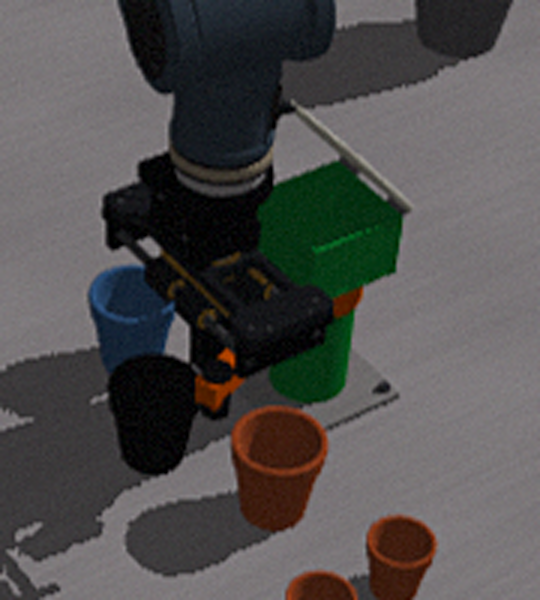

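The cap is at crop (220,369), which matches the model for a spout angle of 0.43, so the finger geometry holds. I'll carry on to 0.73, back off and rise.

>>> apply_moves(steps=[[[0.2,0.9,0,0,0,0,-1],[0.5,1.8,0,0,0,0,-1],[0.9,2.6,0,0,0,0,-1],[1.1,3.1,0,0,0,0,-1],[1.3,3.4,0,0,0,0,-1],[1.35,3.6,0,0,0,0,-1],[1.35,3.6,0,0,0,0,-1],[0.7,2.8,0,0,0,0,-1],[0,2.0,0,0,0,0,-1],[0,2.0,-4,0,0,0,-1],[0,2.0,-9,0,0,0,-1],[0,2.0,-15,0,0,0,-1],[0,0,-20,0,0,0,-1],[0,-3,-20,0,0,0,-1],[0,-3,-20,0,0,0,-1]]])

```text
time_s: 6.4
position: [0.5364, 0.0277, 0.3164]
tcp_rot: [[-0.0, 1.0, 0.001], [1.0, 0.0, -0.0], [-0.0, 0.001, -1.0]]
force: [1.3, 0.6, -0.7]
opening: 0.006
grasp_force: 0.0
```

```bash
python3 - <<'E'
from h import *
import cv2
s=bot.read_state();P=np.array(s["position"]);R=np.array(s["tcp_rot"]);print(s["time_s"],P,s["force"])
im=bot.capture("scene")
cv2.imwrite("pics/s3.png",cv2.resize(im[110:310,270:450],None,fx=3,fy=3,interpolation=cv2.INTER_CUBIC))
O=np.array([.5403,.1521])
for b in(.65,.73,.8): print(b,((proj("scene",np.r_[O+.15*np.array([np.sin(b),-np.cos(b)]),.13])-[270,110])*3).round())
print(((proj("scene",[.6365,.0443,.075])-[270,110])*3).round())
for th in (1.2,.85,.6,.4,.2,0):
    p=np.array([.5403,.202-.075*np.cos(th),.188+.075*np.sin(th)+.011+.006+(.012 if th>1 else 0)])
    print(th,p,(R.T@(p-P)*100).round(2))
E
```

```text
6.4 [0.53637958 0.02769122 0.31644534] [ 1.29750962  0.56270783 -0.71569194]
0.65 [261. 383.]
0.73 [277. 387.]
0.8 [291. 389.]
[273. 435.]
1.2 [0.5403     0.17482317 0.28690293] [14.71  0.39  2.95]
0.85 [0.5403     0.15250126 0.26134603] [12.48  0.39  5.51]
0.6 [0.5403     0.14009983 0.24734819] [11.24  0.39  6.91]
0.4 [0.5403     0.13292043 0.23420638] [10.52  0.39  8.22]
0.2 [0.5403     0.12849501 0.2199002 ] [10.08  0.39  9.65]
0 [0.5403 0.127  0.205 ] [ 9.93  0.39 11.14]
```

View pics/s3.png

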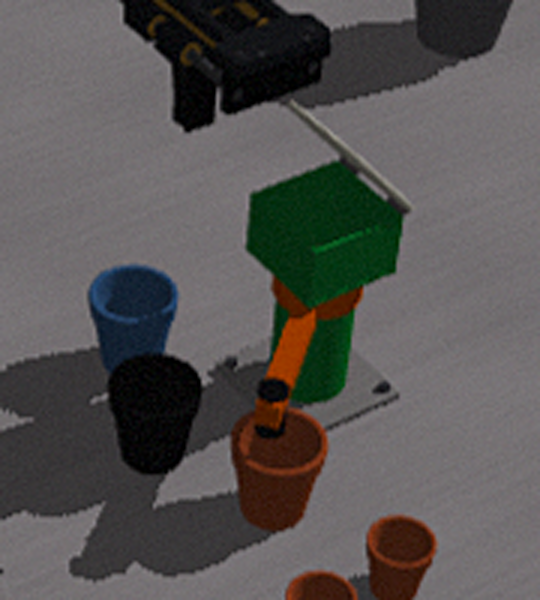

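The cap is at crop (272,388), so the spout is at about 0.70 rad. The nozzle hangs in the terracotta mouth, within roughly 1 cm of its centre at (279,438), and no pot has moved. Next is the lid.

>>> apply_moves(steps=[[[5,0.4,0,0,0,0,-1],[10,0.4,0,0,0,0,-1],[13.7,0.4,0.5,0,0,0,-1],[13.7,0.4,2,0,0,0,-1],[13.5,0.4,3.5,0,0,0,-1],[13.2,0.4,4.5,0,0,0,-1],[12.9,0.4,5.5,0,0,0,-1],[12.5,0.4,6.4,0,0,0,-1],[12.1,0.4,7.2,0,0,0,-1],[11.8,0.4,8,0,0,0,-1],[11.5,0.4,8.8,0,0,0,-1],[11.2,0.4,9.5,0,0,0,-1],[11,0.4,10.1,0,0,0,-1],[10.9,0.4,10.6,0,0,0,-1],[10.8,0.4,11,0,0,0,-1],[10.8,0.4,11.2,0,0,0,-1],[10.8,0.4,11.2,0,0,0,-1]]])

```text
time_s: 8.57
position: [0.5423, 0.136, 0.2052]
tcp_rot: [[-0.001, 1.0, 0.001], [1.0, 0.001, -0.0], [-0.0, 0.001, -1.0]]
force: [-2.7, -0.4, 9.8]
opening: 0.006
grasp_force: 4.8
```

It's pushing 9.8 N, well over the 1–2 N hinge, so the lid should be on the hopper. I'll press a touch more, then retreat and look.

>>> apply_moves(steps=[[[0,0,0.1,0,0,0,-1],[0,0,0.2,0,0,0,-1],[0,0,0.2,0,0,0,-1],[0,0,-1,0,0,0,-1],[0,0,-5,0,0,0,-1],[0,0,-10,0,0,0,-1],[-5,-3,-12,0,0,0,-1],[-10,-8,-12,0,0,0,-1],[-15,-10,-12,0,0,0,-1],[-20,-10,-12,0,0,0,-1],[-24,-10,-12,0,0,0,-1],[-24,-10,-12,0,0,0,-1]]])

```text
time_s: 10.07
position: [0.4428, -0.1067, 0.3236]
tcp_rot: [[0.003, 1.0, 0.0], [1.0, -0.003, -0.001], [-0.001, 0.0, -1.0]]
force: [-0.5, -0.3, -0.7]
opening: 0.003
grasp_force: 0.0
```

```bash
python3 - <<'E'
from h import *
import cv2
s=bot.read_state();print(s["time_s"],s["position"],s["force"])
a=bot.capture("scene")[110:310,270:450];b=bot.capture("top")[180:380,150:330]
cv2.imwrite("pics/f.png",cv2.resize(np.hstack([a,b]),None,fx=2.2,fy=2.2,interpolation=cv2.INTER_CUBIC))
E
```

```text
10.075 [ 0.44275888 -0.10674147  0.32360009] [-0.5423515  -0.30203517 -0.65038971]
```

View pics/f.png

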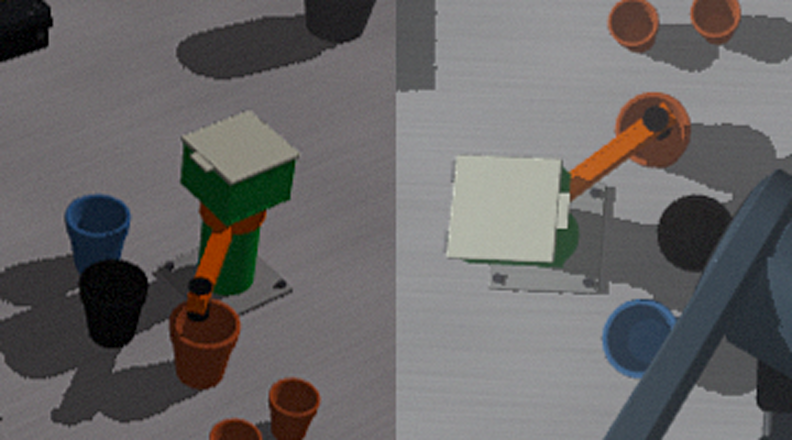

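The lid lies flat on the hopper in both views. The cap is at panel pixel (656,118) over the terracotta mouth at (653,130), and the pots look unmoved. I'll check the offset numerically and hand in if it's within tolerance.

```bash
python3 - <<'E'
from h import *
c=ray("top",(268.2,233.6),.13);p=ray("top",(266.8,239.1),.075);d=np.hypot(*(c-p)[:2]);print(c,p,d)
if d<.013: print(bot.hand_in())
E
```

```text
[0.63583494 0.03637199 0.13      ] [0.63628626 0.04468385 0.075     ] 0.008324102506451679
the job is handed in; nothing more can be done
None
```

The job is handed in: the nozzle measured about 8 mm from the centre of the terracotta pot's mouth (limit 20 mm), the white lid looked flat shut in the final pictures, no pot appeared to have moved, and the arm was clear of everything; no verdict came back.

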